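# Weigh a relay on the spring scale without letting the pointer jump

### The arm

A 6-joint arm with a two-finger parallel gripper is mounted at the origin on the work surface. World frame = base frame: x ahead of the robot, y to its left, z up, the work surface at z = 0. Lengths are in mm, angles in rad, forces in N, time in s.
With the tool pointing down it reaches from about 350 to 925 mm from the base axis. Payload 6.4 kg.
Tool frame: the origin (TCP) lies on the centre line of the jaws, within the pads' length; the fingertips stand env.nose_length ahead of it and the grasp point (between the pads) lies 2 mm behind it (env.nose_length is the distance from the TCP to the fingertips, in mm); z points along the fingers, y is the line along which they close (so a half turn about z gives the same grasp; the last joint's range is limited). The gripper opens to 85 mm and grips with 20 to 120 N. Pads are 22 mm wide; open, the fingers measure 114 mm over their backs; the gripper's body (76 mm by 85 mm) begins 54 mm behind the grasp point. The pads swing forward as they close: fully open they stand 13 mm farther back than shut.
Start: joints at [1.097, 0.245, 1.558, -0, 1.339, -0.174], TCP at [191.961, 621.019, 248.29] pointing down, gripper open.
Joint ranges: [-3.13, 3.13], [-1.02, 2.26], [0.13, 2.54], [-0.95, 4.09], [0.21, 2.88], [-2.74, 2.74]. Speed limits (rad/s): [2.57, 2.57, 3.14, 3.14, 3.14, 3.14].

### API

Orientations are given as a rotation vector (axis times angle).
In Python, from plant import env gives the robot as it stands. The module is installed in compiled form; this text tells all that it offers. Calls block until the motion is done:
- env.move_pose(position, orientation): joint-space move of the TCP to a pose.
- env.move_straight(position, feed=150, ori=None): straight line of the TCP; ori=None keeps the orientation; feed is the mean speed in mm/s.
- env.set_joints(angles): joint-space move.
- env.set_gripper(opening): finger opening in mm; the grip force is fixed at half the most; returns when the fingers have stopped.
- env.sleep(seconds).
- env.solve_ik(position, orientation): joint angles nearest the present ones, or None.
- env.sense(): the state.
- env.get_image(name): name is "scene" or "top" or "wrist"; returns the picture (480x640x3 uint8, red, green, blue); there is no depth.
- env.camera_params(name): a dict with "mtx" (3x3 intrinsics, pixels), "dist_coeffs" ([k1, k2, p1, p2, k3] as OpenCV has them; the pictures are not rectified), "rvec" (rotation vector, rad) and "tvec" (3), from world to camera coordinates, as OpenCV has them. Camera axes: x right, y down, z forward; pixel columns grow to the right and rows downward; lengths in mm; the calibration is good to about 2 mm. A picture is of the moment at which its call begins: read the wrist's pose just before it. camera_params takes no time and is no camera call; for the wrist camera it gives the pose at the moment of the call.
A pose or a line that the arm cannot do raises env.IKError and nothing moves.
- env.job_done(): hands the job in; it is judged then, once.
The state is a dict: "time": time; "joint_positions": joint angles; "dq": joint speeds; "effort": joint torques, N m; "tcp_pos": TCP position; "ee_rot": TCP orientation; "contact_force": force on the tool from outside, world axes, zero at the start; "moment": the same for the moment, N m; "opening": finger opening in mm; "gripper_force": force on a finger pad.
Only numpy, scipy, OpenCV 4.12 (cv2) and the standard library are available. Lean on these libraries where they do the work, as an engineer would, in place of code of your own. Each camera call takes 0.05 s, during which the arm holds its last target. There are 200 camera calls.

### The job

Take the relay out of the oak drawer by its carrying tab and hang it by its bail on the hook of the spring scale. Lower it slowly until the spring alone carries its whole weight, and only then let go, so that the pointer creeps to its reading and never jumps or bounces, and never press the hook down to the end of its travel. Leave the relay hanging still on the hook, and do not disturb the other things in the drawer and on the bench.

Things in the scene. Friction and masses are not known exactly. Their poses are not given: they have to be found in the camera images.
- relay_tab (a point): Centre of the relay's black carrying tab, 12 (x) x 22 (y) x 46 mm tall, on a 10 mm neck on top of the bail: grip it across its 12 mm. 159 mm above the relay's underside, 47 mm above the axis of the bail's cross bar. Axes are the relay's own, z up; a half turn about z makes no difference.
- relay_bar (a point): Middle of the axis of the bail's cross bar, a 6 mm steel wire along the relay's x that is to rest on the hook; 112 mm above the underside. Under it the bail leaves an opening 48 mm wide (x) and 51 mm high, open along the relay's y. The neck begins on this bar, the tab 24 mm above its axis.
- relay: The relay, the only thing in the drawer with bail and tab: black foot 66 (x) x 54 (y) x 10 mm, aluminium case 58 x 46 mm up to 58 mm, wire bail upright in the x-z plane, tab on top, 182 mm in all. Origin: centre of its underside. Its mass differs each time, 0.27 to 0.68 kg, and is not told.
- scale: The spring scale, fixed to the bench: grey base 140 (x) x 200 (y) x 16 mm, origin at its underside centre; a 26 mm square column at y = +60 mm, 328 mm high; on it a sprung carriage with pointer and a hook arm that stretches to the scale's -y, its upturned hook at y = -60 mm. Place and yaw differ each time.
- hook_seat (a point): Middle of the top face of the hook's flat seat (18 mm long in y); moves with the hook, 245 mm above the bench when unloaded; axes are the scale's. The hook is steel strip 22 mm wide (x), 5 mm thick. The bar is put on from the -y side, over the tip, relay x along scale x, and lies with its axis 3 mm above the seat.
- hook_tip (a point): Top of the hook's upturned tip, which leans outwards: 17 mm above the seat's top face and 17 mm to its -y side. On the seat's +y side the strip slopes up at 45 degrees to an arm whose top is 23 mm above the seat and which leads to the carriage; the carriage's near face is 99 mm from the seat's middle.
- hook (a joint): How far hook and pointer have gone down (m): 0 unloaded, end of travel 0.100. Soft, lightly damped spring, 80 N/m; the relay takes it 30 to 85 mm down. While the relay is held the hook just follows the bar: only the force on the gripper tells when the weight is carried. Over 0.08 m/s up or down is a jump; beyond 0.095 is the end of travel.
- drawer: The oak drawer, 260 (x) x 360 (y) x 50 mm high, walls 8 mm, fixed on the bench, floor 8 mm up, divided into 2 (x) by 3 (y) compartments; origin at the centre of its underside.
- cover: Bystander in the drawer: an empty aluminium relay cover, 66 x 54 x 48 mm, without bail or tab; origin under its centre.
- dial: Bystander in the drawer: black bakelite timer dial, 68 mm across, 28 mm high; origin under its centre.
- puller: Bystander in the drawer: red plastic fuse puller, 82 mm long, 14 mm high; origin at its underside.
- lug0: Bystander in the drawer: copper lug, 55 mm long, 14 mm high; origin at its underside.
- lug1: Bystander in the drawer: second copper lug, the same size; origin at its underside.
- driver: Bystander on the bench towards its far side: screwdriver lying down.
- tin: Bystander on the bench towards its far side: upright tin, 66 mm across, 90 mm high; origin under its centre.
Not all that is in view belongs to the job. Leave any brown look-alike of the relay alone.

How it is judged (in metres and radians):
On the way, in this order (a step that is already met when the one before it is completed fails the run):
1. the relay is lifted clear of the drawer by the gripper (height (world z) of relay above 0.07 m and contact force between the fingers and relay above 0.5 N and contact force between relay and scale below 0.1 N), for 0.1 s.
2. the bail lies on the hook and weighs it down while the gripper still holds the relay (horizontal distance between relay_bar and hook_seat below 0.02 m and value of joint hook above 0.012 m and contact force between relay and scale above 0.5 N and contact force between the fingers and relay above 0.5 N), for 0.1 s.
At the end, for the whole second after the job is handed in: The relay hangs free, let go, upright within 0.15 rad, the bail's bar within 15 mm of the middle of the hook's seat and bearing on it with more than 1.5 N; the pointer is down by 20 to 95 mm and at rest (under 12 mm/s), the relay slower than 30 mm/s and more than 30 mm above the bench (distance between relay_bar and hook_seat below 0.015 m and contact force between relay and scale above 1.5 N and value of joint hook between 0.02 and 0.095 m and velocity of joint hook between -0.012 and 0.012 m/s and linear speed of relay below 0.03 m/s and angle between relay's own z axis and vertical below 0.15 rad and height (world z) of relay above 0.03 m and contact force between the fingers and relay below 0.1 N); the robot touches nothing.
It fails at once if the pointer jumps: the hook moves faster than 0.08 m/s, down or up (velocity of joint hook above 0.08 m/s or velocity of joint hook below -0.08 m/s).
It fails at once if the hook is pressed to the end of its travel (beyond 95 mm) (value of joint hook above 0.095 m).
It fails at once if the relay strikes or presses the scale with more than 15 N (contact force between relay and scale above 15 N).
It fails at once if the robot presses the scale itself with more than 10 N (contact force between any of the arm, the fingers and scale above 10 N).
It fails at once if another thing in the drawer or on the bench is moved by more than 20 mm (distance of any of cover, dial, puller, lug0, lug1, driver, tin from where it was at the start of the episode above 0.02 m).
It also fails if it takes over 58 s, if anything falls off the work surface, if the arm or the gripper's body presses on something with over 40 N, if the wrist force passes 120 N, or if a joint passes its speed limit or range.

## Working session

There is one attempt and no reset: what is moved stays moved. The work goes in short steps, each a Python script; the robot and the scene stay as the last script left them, time stands still between calls to the robot, and variables do not carry over. Pictures are saved under pics/ and viewed, at most 10 in all, crops included, and the job is handed in when it is done.

```bash
mkdir -p pics; cat > h.py <<'E'
import numpy as np, cv2
from plant import env
def shot(n,f):
    p=env.camera_params(n); im=env.get_image(n); cv2.imwrite('pics/'+f,im[:,:,::-1]); np.save('pics/'+f+'.npy',p,allow_pickle=True); return im
def ray(p,uv):
    R=cv2.Rodrigues(np.array(p['rvec'],float))[0]; t=np.array(p['tvec'],float).ravel()
    q=cv2.undistortPoints(np.array([[uv]],float),np.array(p['mtx'],float),np.array(p['dist_coeffs'],float))[0,0]
    return -R.T@t, R.T@np.array([q[0],q[1],1])
def onz(p,uv,z):
    c,d=ray(p,uv); return c+d*(z-c[2])/d[2]
def load(f): return np.load('pics/'+f+'.npy',allow_pickle=True).item()
def proj(p,X): return cv2.projectPoints(np.array(X,float).reshape(-1,1,3),np.array(p['rvec'],float),np.array(p['tvec'],float),np.array(p['mtx'],float),np.array(p['dist_coeffs'],float))[0][:,0]
E
python3 - <<'E'
from h import *
shot('scene','s.png');shot('top','t.png');shot('wrist','w.png')
s=env.sense();print(s,env.nose_length)
for n in('scene','top','wrist'):
    c,d=ray(env.camera_params(n),(320,240));print(n,c,d)
E
```

```text
{'time': 0.15, 'joint_positions': array([ 1.09691827e+00,  2.45683927e-01,  1.55876407e+00, -1.70819644e-05,
        1.33867156e+00, -1.74130865e-01]), 'dq': array([-2.05437103e-04, -3.02137162e-03, -4.17317848e-03,  2.42737836e-04,
        2.04081105e-03, -9.79325146e-05]), 'effort': array([ 9.37346158e-04, -4.29984176e+01, -3.26554298e+01, -1.71410888e-04,
        3.52073679e-03,  1.18483996e-06]), 'tcp_pos': array([191.75901601, 620.6424579 , 247.39789288]), 'ee_rot': array([-4.69004601e-01, -3.10591029e+00,  2.28163001e-03]), 'contact_force': array([ 0.38187025,  0.39449004, -0.26138623]), 'moment': array([ 0.05011209, -0.03245345,  0.01091438]), 'gripper_force': 0.0, 'opening': 85.43020570387135} 17.0
scene [1045.55826212  609.75742306  887.96839815] [-0.42231627 -0.56968435 -0.70529185]
top [470.10097574   3.31420447 931.03679682] [ 0.22315782  0.03327307 -0.97425043]
wrist [116.80684964 644.09772707 372.85298377] [ 0.29848899 -0.08934701 -0.95024877]
```

View pics/s.png

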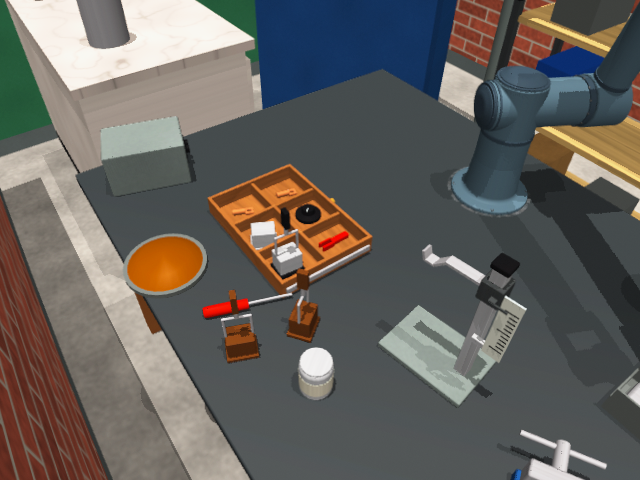

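View pics/t.png

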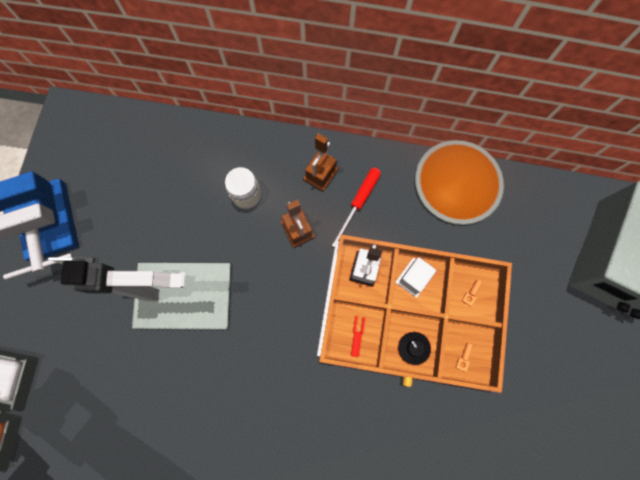

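The top view shows the relay at about (366,265) in the drawer, with its tab near (374,252). The scale base has corners near (138,263), (230,263), (230,329) and (132,329), and the hook is near (180,280). I'll enlarge both areas.

```bash
python3 - <<'E'
import cv2,numpy as np
t=cv2.imread('pics/t.png');s=cv2.imread('pics/s.png')
f=lambda im,x,y,w,h,k:cv2.resize(im[y:y+h,x:x+w],None,fx=k,fy=k,interpolation=cv2.INTER_CUBIC)
a=f(t,340,235,60,60,6.6667); b=f(t,120,250,120,90,3.3333)[:200*2]
b=f(t,120,250,120,90,400/120)
c=f(s,260,200,60,100,5)[:, :];d=f(s,415,235,100,60,4)
o=np.zeros((600,800,3),np.uint8);o[:300,:400]=b;o[:400,400:]=a;o[300:540,:400]=d;o[400:600,400:700]=cv2.resize(s[215:255+0,270:330],(300,200),interpolation=cv2.INTER_CUBIC)
cv2.imwrite('pics/c1.png',o)
E
```

```text
(no output)
```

View pics/c1.png

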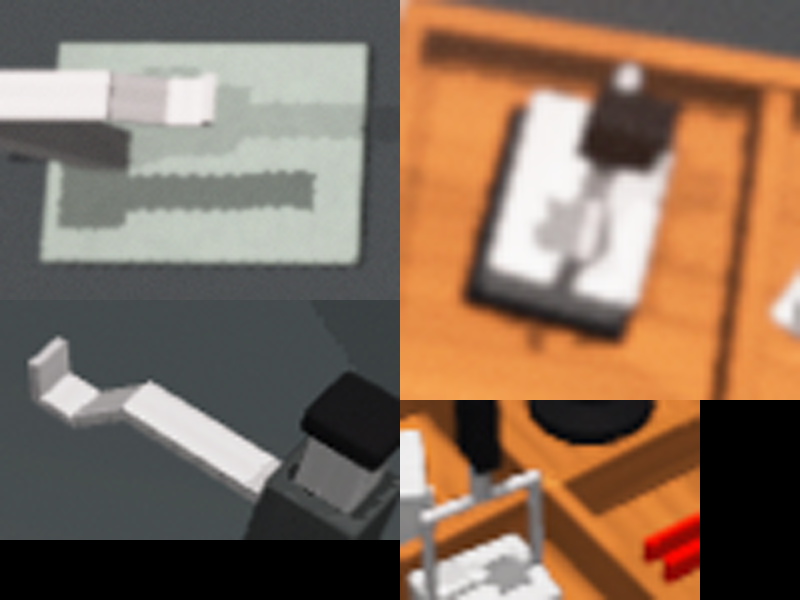

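```bash
cat > m.py <<'E'
from h import *
t=load('t.png');s=load('s.png')
B=[onz(t,c,16) for c in [(137.4,262.6),(230.1,262.9),(227.4,328.9),(132,328.6)]]
print('base',np.round(B,1)); c=np.mean(B,0)
print([np.linalg.norm(B[i]-B[(i+1)%4]) for i in range(4)])
v=(B[0]+B[3]-B[1]-B[2])/2; v/=np.linalg.norm(v); yaw=np.arctan2(v[1],v[0])-np.pi/2; print('scale',c,yaw)
def sc(x,y,z): return c[:2].tolist()+[0]+np.r_[np.cos(yaw)*x-np.sin(yaw)*y,np.sin(yaw)*x+np.cos(yaw)*y,z]
P=[sc(x,y,z) for x,y,z in [(-11,-77,262),(11,-77,262),(0,-60,245),(-11,-37,268),(11,-37,268)]]
print('hookW',np.round(P,1)); print(np.round(proj(t,P),1)); print(np.round(proj(s,P),1))
F=[onz(t,c,18) for c in [(350.2,280),(373,286),(358,250.75)]]
print('foot',np.round(F,1),np.linalg.norm(F[1]-F[0]),np.linalg.norm(F[2]-F[0]))
r=(F[1]+F[2])/2; d=F[2]-F[0]; ry=np.arctan2(d[1],d[0]); d2=F[1]-F[0]
print('relay',r,ry,np.arctan2(d2[1],d2[0]))
for z in(190-23,190): print(onz(t,(374,253),z))
u=np.array([np.cos(ry),np.sin(ry),0])
T=[[*r[:2],190],[*r[:2],167],[*r[:2],144],[*(r+24*u)[:2],120],[*(r-24*u)[:2],120]]
print(np.round(proj(t,T),1));print(np.round(proj(s,T),1))
E
python3 m.py
```

```text
base [[562.5 410.5  16. ]
 [596.9 214.4  16. ]
 [460.8 190.   16. ]
 [425.9 385.6  16. ]]
[np.float64(199.08695193581033), np.float64(138.26066897151316), np.float64(198.63900141533296), np.float64(138.9075257561659)]
scale [511.52767951 300.12007636  16.        ] 0.17511239095207443
hookW [[514.1 222.4 262. ]
 [535.8 226.2 262. ]
 [522.  241.  245. ]
 [507.1 261.8 268. ]
 [528.8 265.6 268. ]]
[[182.4 286.3]
 [183.3 272.2]
 [175.4 280.6]
 [155.2 285.7]
 [156.4 271.5]]
[[430.  243.2]
 [422.7 249.5]
 [432.6 257.9]
 [449.5 252.4]
 [442.3 258.9]]
foot [[605.2 -43.2  18. ]
 [601.  -92.5  18. ]
 [670.2 -49.6  18. ]] 49.473208105911866 65.38058478879896
relay [635.59367165 -71.06409589  18.        ] -0.09852041202095857 -1.6557600851297882
[638.51423373 -69.85047417 167.        ]
[633.44444527 -67.64797866 190.        ]
[[376.1 252.1]
 [374.4 254.7]
 [372.8 257.1]
 [374.3 247.5]
 [368.1 271.6]]
[[284.8 209.5]
 [285.2 217.5]
 [285.5 225.3]
 [276.2 236.9]
 [295.4 229.6]]
```

```bash
cat >> h.py <<'E'
from scipy.spatial.transform import Rotation as Ro
def ori(a):
    y=np.array([np.cos(a),np.sin(a),0]);z=np.array([0,0,-1.]);return Ro.from_matrix(np.c_[np.cross(y,z),y,z]).as_rotvec()
RY=-0.0985; SY=0.175
TAB=np.array([636,-71,167.]); SEAT=np.array([522,241,245.]); SX=np.array([np.cos(SY),np.sin(SY),0]); SYV=np.array([-np.sin(SY),np.cos(SY),0])
def fz(n=25):
    a=[]
    for _ in range(n): a.append(env.sense()['contact_force']); env.sleep(.01)
    return np.mean(a,0),np.std(a,0)
E
python3 - <<'E'
from h import *
p=env.sense()['tcp_pos']
for k in(0,np.pi):
    print(k,env.solve_ik(TAB+[0,0,60],ori(RY+k)),env.solve_ik(SEAT+[0,0,60],ori(SY+k)))
q=[env.solve_ik(TAB+[0,0,60],ori(RY+k)) for k in(0,np.pi)]
k=[0,np.pi][int(np.argmin([9 if x is None else abs(x[5]) for x in q]))]
env.move_straight([p[0],p[1],450],feed=250)
env.move_pose([TAB[0],TAB[1],400],ori(RY+k))
env.move_straight(TAB+[0,0,75],feed=200)
im=shot('wrist','w2.png');w=load('w2.png')
c,s=np.cos(RY),np.sin(RY)
P=[TAB+[a*c-b*s,a*s+b*c,23] for a,b in[(-6,-11),(6,-11),(6,11),(-6,11)]]
print(k,env.sense()['time'],env.sense()['joint_positions'],env.sense()['tcp_pos'],np.round(proj(w,P),0),np.round(proj(w,TAB-[0,0,47]),0),fz())
o=im[:,:,::-1].copy(); cv2.polylines(o,[np.int32(proj(w,P)).reshape(-1,1,2)],True,(0,255,0),1); cv2.imwrite('pics/w2o.png',o)
E
```

```text
0 [-2.88046698e-01  2.40615166e-01  1.60298700e+00 -4.44089210e-16
  1.29799049e+00 -1.89546698e-01] [ 2.35411354e-01  2.72229484e-02  1.69445562e+00 -4.44089210e-16
  1.41991408e+00  6.04113544e-02]
3.141592653589793 None None
0 4.9917 [-2.87973500e-01  2.25953297e-01  1.58812643e+00 -5.72795010e-05
  1.32393850e+00 -1.89550727e-01] [636.99314588 -71.25982471 244.16145992] [[307. 290.]
 [328. 290.]
 [328. 255.]
 [307. 255.]] [[317. 236.]] (array([-0.14946131, -0.01742934,  0.18516583]), array([0.52794135, 0.5261968 , 0.50614578]))
```

View pics/w2o.png

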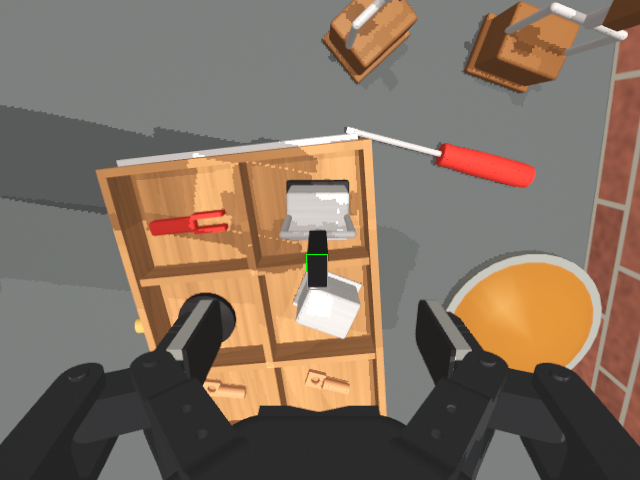

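The predicted tab top (green box, 307–328 × 255–290) sits exactly on the black tab. I'll tare the force, then grip, lift and weigh.

```bash
python3 - <<'E'
from h import *
a,_=fz(40)
env.move_straight(TAB+[0,0,-1],feed=100)
b,_=fz(60)
env.set_gripper(0); s=env.sense(); print('grip',s['opening'],s['gripper_force'],s['tcp_pos'])
env.move_straight(TAB+[0,0,29],feed=60)
env.move_straight(TAB+[0,0,150],feed=200)
env.sleep(.3)
c,_=fz(80); s=env.sense()
print('tare',a,b,'load',c,'moment',s['moment'],s['opening'],s['gripper_force'],s['tcp_pos'],s['time'])
x=[env.sense()['contact_force'][2] for _ in range(3)];print(x)
E
```

```text
grip 11.321082545798 59.00503635406494 [636.1746208  -71.07194895 166.08796192]
tare [-0.02307095  0.06570798  0.15705481] [ 0.13137747  0.00586159 -0.04130032] load [-0.06795819 -0.03707914 -5.11334352] moment [ 0.01173218  0.06309223 -0.06469604] 11.38890780094324 58.60924780368805 [636.0058957  -70.99260153 317.02512791] 9.9833
[np.float64(-4.942104907631359), np.float64(-4.942104907631359), np.float64(-4.942104907631359)]
```

```bash
python3 - <<'E'
from h import *
f=SEAT-95*SYV; z=278+46
env.move_pose([f[0],f[1],z],ori(SY))
env.sleep(.3)
shot('scene','s3.png'); s=env.sense();print(s['time'],s['tcp_pos'],s['opening'])
m=SEAT-30*SYV
q=load('s3.png'); print(proj(q,[s['tcp_pos']-[0,0,46]]))
im=cv2.imread('pics/s3.png')[140:340,330:560]; cv2.imwrite('pics/s3c.png',cv2.resize(im,None,fx=3,fy=3,interpolation=cv2.INTER_CUBIC)[:600])
shot('top','t3.png')
E
```

```text
11.2833 [538.90125272 146.76419136 323.84825767] 10.986195063162308
[[392.44128712 218.4043001 ]]
```

View pics/s3c.png

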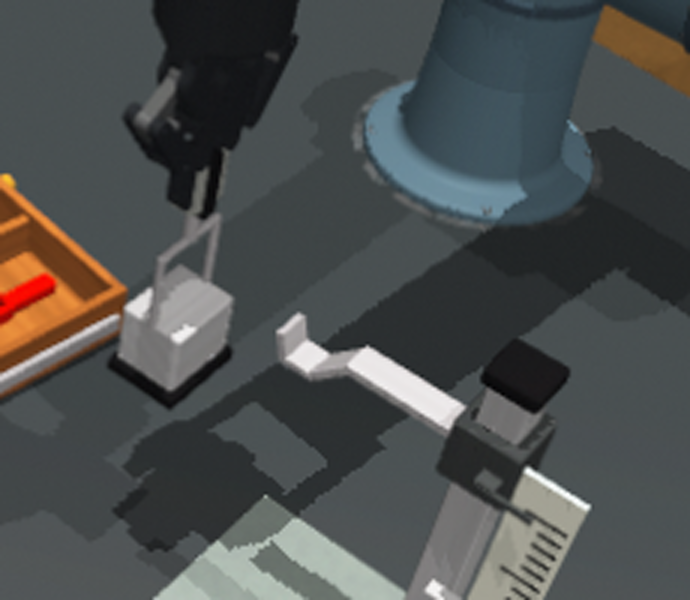

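The bar is at (392,219), as predicted, with the opening facing the hook tip. I'll move it over the seat and lower it slowly while logging the force.

```bash
python3 - <<'E'
from h import *
env.move_straight([SEAT[0],SEAT[1],324],feed=60)
env.sleep(.2);a,_=fz(60); print('air',a)
env.move_straight([SEAT[0],SEAT[1],299],feed=25)
b,_=fz(15);print(b)
for z in(290,282,274,266,258):
    env.move_straight([SEAT[0],SEAT[1],z],feed=12)
    env.sleep(.1);f,_=fz(30);s=env.sense();print(z,s['tcp_pos'],f,s['time'])
shot('scene','s4.png')
im=cv2.imread('pics/s4.png')[180:340,380:560]; cv2.imwrite('pics/s4c.png',cv2.resize(im,None,fx=3.5,fy=3.5,interpolation=cv2.INTER_CUBIC))
E
```

```text
air [ 0.02107963 -0.09767923 -5.12869786]
[-0.10265841  0.08131198 -5.19780147]
290 [522.00314396 241.00365367 290.04453775] [ 0.09938858  0.14097138 -4.73595022] 16.2917
282 [522.00470786 241.00915346 282.04600136] [-0.33261188 -0.09479471 -4.07546497] 17.4583
274 [522.01512056 241.02567391 274.06159343] [-0.38498927 -0.07017468 -3.38866328] 18.625
266 [522.0155267  241.00577725 266.06584906] [-0.30276628 -0.0925318  -2.7435429 ] 19.7917
258 [522.02325135 241.00082195 258.06074156] [-0.3527263  -0.13494246 -2.13605247] 20.9583
```

View pics/s4c.png

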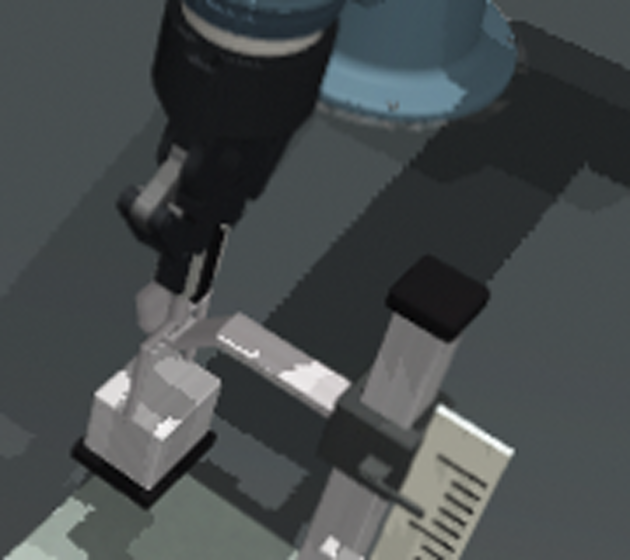

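The bail is on the hook and the force falls at 0.08 N/mm. Full weight should be carried at z≈231.

```bash
python3 - <<'E'
from h import *
for z,n in((240,40),(231,250)):
    env.move_straight([SEAT[0],SEAT[1],z],feed=12)
    env.sleep(.3);f,sd=fz(n);s=env.sense();print(z,s['tcp_pos'],f,sd,s['moment'],s['opening'],s['time'])
E
```

```text
240 [522.0152444  240.99682649 240.01007913] [-0.53645637 -0.14161677 -0.79841226] [0.45617579 0.48090843 0.42237044] [-0.04332011  0.06479729  0.02802527] 11.438232644942978 23.2917
231 [522.01294077 241.00629454 230.99954813] [-0.26947526 -0.02750818 -0.04252693] [0.60501462 0.50001877 0.50692835] [ 0.03502473 -0.01777566  0.01170666] 11.183699360407985 26.575
```

```bash
python3 - <<'E'
from h import *
env.move_straight([SEAT[0],SEAT[1],230.4],feed=5)
env.sleep(.5)
for g in(12.5,14,18,26,40):
    env.set_gripper(g); s=env.sense(); print(g,s['opening'],s['gripper_force'],s['contact_force'],s['time'])
env.sleep(1)
im=shot('scene','s5.png');shot('wrist','w5.png')
a=cv2.imread('pics/s5.png')[180:340,380:560];a=cv2.resize(a,(450,400),interpolation=cv2.INTER_CUBIC)
b=cv2.resize(cv2.imread('pics/w5.png')[100:400,180:440],(346,400))
cv2.imwrite('pics/c5.png',np.hstack([a,b]))
E
```

```text
12.5 12.456526252533228 0.0 [-0.40103387 -0.63213297 -0.27461455] 27.5583
14 13.968203043891442 0.0 [0.22134241 0.19595113 0.6700032 ] 27.775
18 17.99198162246425 0.0 [-0.194886   -0.69775814 -0.20949248] 27.9917
26 26.111332107845104 0.0 [ 0.87729072  0.06351043 -0.18153208] 28.2417
40 39.834442508620185 0.0 [ 0.66046423 -0.16570949  0.46049133] 28.5333
```

View pics/c5.png

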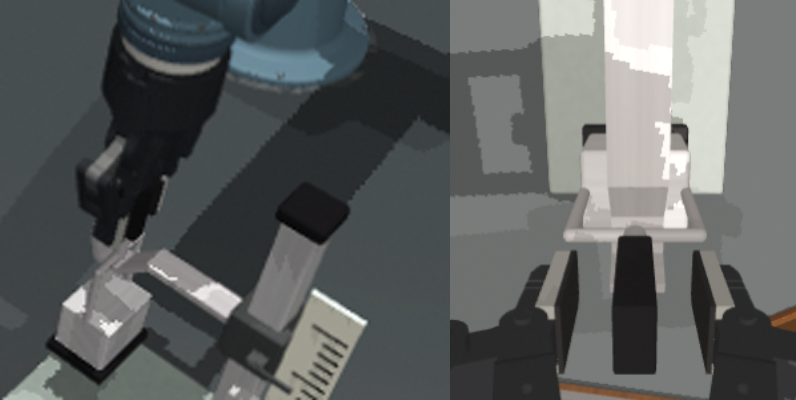

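The relay hangs upright on the hook, and the open fingers stand clear on both sides of the tab (wrist view). I'll withdraw straight up, let it settle, check for motion and hand in.

```bash
python3 - <<'E'
from h import *
env.move_straight([SEAT[0],SEAT[1],400],feed=70)
a=shot('scene','s6.png'); env.sleep(4); b=shot('scene','s7.png'); env.sleep(.13); c=shot('scene','s8.png')
r=(slice(220,340),slice(380,480))
d=lambda p,q:np.abs(p[r].astype(int)-q[r]).max(2)
print((d(a,b)>40).sum(),(d(b,c)>40).sum(),env.sense()['time'])
w=shot('top','t8.png')
o=np.hstack([cv2.resize(x[200:340,380:520],(400,400))[:,:,::-1] for x in (a,c)]);cv2.imwrite('pics/c8.png',o)
E
```

```text
1 0 36.4917
```

View pics/c8.png

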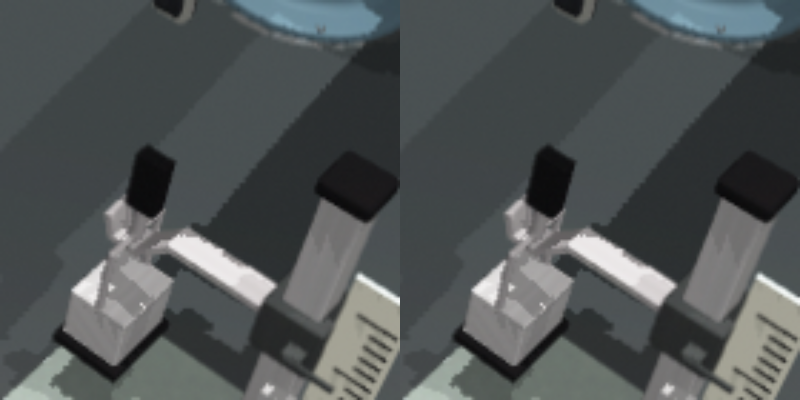

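The two views, about 4 s apart, are practically identical. The relay hangs still and the gripper is clear.

```bash
python3 -c "
from plant import env
print(env.job_done())"
```

```text
the job is handed in; nothing more can be done
None
```

The relay hangs still by its bail on the scale hook, let go with the spring carrying its whole weight (about 5.1 N, roughly 64 mm down), and the job was handed in at about 36 s; no verdict came back.

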